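Spot-weld the tab of a battery cell

ROBOT

A 7-joint arm with a two-finger parallel gripper is mounted at the origin on the work surface. World frame = base frame: x ahead of the robot, y to its left, z up, the work surface at z = 0. Lengths are in m, angles in rad, forces in N, time in s.
With the tool pointing down it reaches from about 0.4 to 0.9 m from the base axis. Payload 5.5 kg.
Tool frame: the origin (TCP) lies on the centre line of the jaws, within the pads' length; the fingertips stand ahead of it and the grasp point (between the pads) lies 6 mm ahead of it (bot.tip_reach is the z of the fingertips in the tool frame, in m); z points along the fingers, y is the line along which they close (so a half turn about z gives the same grasp; the last joint's range is limited). The gripper opens to 85 mm and grips with 20 to 120 N. Pads are 22 mm wide; open, the fingers measure 114 mm over their backs; the gripper's body (76 mm by 85 mm) begins 54 mm behind the grasp point. The pads swing forward as they close: fully open they stand 13 mm farther back than shut.
Start: joints at [-0.941, 0.501, -0.427, 1.55, 0.221, 1.138, -0.21], TCP at [0.233, 0.607, 0.256] pointing down, gripper open.
Joint ranges: [-2.88, 2.88], [-0.31, 2.03], [-1.54, 1.56], [0.2, 2.42], [-1.41, 4.55], [0.19, 2.02], [-2.57, 2.57]. Speed limits (rad/s): [2.57, 2.57, 3.14, 3.14, 3.14, 3.14, 3.14].

INTERFACE

Orientations are given as a unit quaternion [w, x, y, z].
In Python, from rig import readout, snapshot, order, regions_of, bot gives the robot as it stands.
- The arm moves only by the tool carry_out, never from a script. Its argument "deltas" is a list of rows, each a list of 7 numbers: the opening in per cent of the stroke, from 0 (shut) to 100 (fully open), then the shift along the tool's x, y, z each as a share of 0.5 m, from -1 to 1, then the turn, a rotation vector about the tool's x, y, z each as a share of 120 degrees, from -1 to 1. In form: [[grip, tx, ty, tz, rx, ry, rz], ...]. A call has 1 to 12 rows; each row is the pose to reach, as a shift and turn from the pose commanded when the call began, along the tool's axes at that moment; what a row does not reach only later rows make up. A row lasts 1/12 s, in which the tool goes at most 41.7 mm and 7.16 degrees, less where a joint would pass 70% of its speed; a pose out of reach is approached as far as the arm can. A call with a number of a shift or a turn outside -1 to 1 is refused whole. A call with a gripper value outside its range is refused whole. The fingers move at their own pace and stop on an object; "force" is the grip in N (left out, the last holds). Time passes only in rows, so rows that repeat a pose let the fingers close. It gives the time, the measured TCP pose, the force, the opening and the grip force at its end, in the units of the state.
- readout.get_state(): the state, without advancing time (a new reading comes with each control period).
- snapshot(name): name is "scene" or "top" or "wrist"; returns a dict with "img" (400x640x3 uint8, blue, green, red), "z_map" (400x640 float32, m along the optical axis (not along the pixel's ray), 0 where there is no reading), "camera_matrix" (3x3 intrinsics, pixels), "eye" and "rotation" of the camera in the world; the wrist camera has in their place "mount" (4x4, takes a point from camera to tool coordinates, whose origin is the TCP and whose axes are the flange's). Camera axes: x right, y up, looking along -z (the intrinsics and any distortion apply to the point x, -y, -z); pixel columns grow to the right and rows downward; lengths in m; the calibration is good to about 2 mm. A picture is of the moment at which its call begins: read the wrist's pose just before it.
- order.job_done(): hands the job in; it is judged then, once.
Trained networks look in a picture, given as the dict that the camera call returned (one of the last four; its "shot" number tells which), for a name from the list of things; names that differ only in an ending like _2 or _b are one class to them, and where a whole thing is asked for, a point or a joint stands for the part that bears it (a point fixed in the world has none). Each returns a list of dicts, best first, with "p" (0 to 1); they miss things now and then, are a little off and sometimes report something else, mostly with a low value. They report only what shows in the picture. A call takes as long as a camera call.
- regions_of(picture, target): "mask" (400x640 bool, what is visible of it) and "box" ([left, top, width, height] in pixels, round what is visible of it).
The state is a dict: "time": time; "joint_positions": joint angles; "qd": joint speeds; "joint_efforts": joint torques, N m; "position": TCP position; "eef_rot": TCP orientation; "ft_force": force on the tool from outside, world axes, zero at the start; "moment": the same for the moment, N m; "grip_width": finger opening in m; "gripper_force": force on a finger pad.
Only numpy, scipy, OpenCV 4.12 (cv2) and the standard library are available. Lean on these libraries where they do the work, as an engineer would, in place of code of your own. Each camera call takes 0.05 s, during which the arm holds its last target. There are 200 camera calls.

TASK

Get the spot welder's job ready: set the orange power lever so that its pointer lies over the green mark, and bring the blue cell along the welder's bed until it sits flush against both the rear stop and the side stop, with its tab under the electrode. Then press the welder's red lever pad all the way down to its stop, hold it there for about half a second, and let the lever come fully back up; leave the power setting and the cell in place, and do not disturb the other things on the table.

Things in the scene. Friction and masses are not known exactly. Their poses are not given: they have to be found in the camera images.
- welder: bench spot welder, fixed. Origin on the table; +x to its rear (away from the robot at yaw 0), +y left. Grey bed, top 12 mm above the table, spans x -190..+65, y -105..+60 mm. Lever pivot in a blue housing on the left at x +25, y +130, z 85 mm; the lever runs to the right (-y) over the bed's rear part at x +25, its red pad overhanging the bed's right side
- rear_stop (a point): middle of the working face of the dark rear stop bar, which faces the robot: plane x = +45 mm in the welder's frame, y -60..+40, 12 to 32 mm above the table. Axes as the welder's
- side_stop (a point): middle of the working face of the dark side stop bar, which faces right: plane y = +32 mm in the welder's frame, x -120..+15, 12 to 32 mm above the table. Axes as the welder's
- weld_lever (a joint): sprung lever of the welder, rad: 0 = up at rest, grows as the pad is pressed down, 0.35 = stop (lever level). Springs back to 0 by itself when released. Needs about 5 N at the pad to start and about 14 N at the stop. Steel bar 26 mm wide, 20 mm thick
- lever_pad (a point): centre of the upper face of the red palm pad at the lever's right end (pad 36 mm wide across the lever, 85 mm along it, 16 mm thick). It lies 255 mm from the pivot axis; about 182 mm above the table at rest, 95 mm at the stop
- electrode: brass holder with two copper pins under the middle of the lever, sprung; origin 10 mm above the pin tips. At full stroke with the cell seated the pins press on the cell's tab with about 6 N
- weld_spot (a point): point in the welder's frame (x +25, y 0, z 42 mm) where the pins come down; the cell's tab centre is here when the cell is flush with both stops. Axes as the welder's
- cell: blue flat battery cell, loose, 170 x 64 x 30 mm (x, y, z), about 0.3 to 0.6 kg, lying on the bed. Origin at the centre of its underside; +x points to the end that goes against the rear stop. Flush with both stops its origin is at x = -40, y = 0 mm in the welder's frame, at the same yaw
- cell_tab (a point): centre of the bright metal tab on the cell's top, 65 mm from its centre towards the rear end (the other end has a black tab). Axes as the cell's
- power_unit: white box 220 x 250 x 80 mm with a black dial on top, fixed; origin at the centre of its underside
- power_lever (a joint): flat orange lever on the power unit's top, rad, 0 to 2.4, turns counter-clockwise seen from above as it grows; held by friction (about 2 N at the knob), stays where it is left
- power_pivot (a point): on the power lever's vertical pivot axis, 98 mm above the table; its x axis points along the lever towards the pointer
- power_knob (a point): top centre of the round upright orange knob (18 mm diameter, its side free from 96 to 137 mm above the table) that stands on the lever 65 mm from the pivot axis; the pointer continues in the same direction to 89 mm
- green_mark: green band on the dial's rim, 82 to 104 mm from the pivot axis, about 22 mm wide (0.12 rad either side of its middle), fixed on the power unit; origin on the pivot axis, 81 mm above the table, x axis through the band's middle
- mark_mid (a point): middle of the green band, 93 mm from the pivot axis
- multimeter: yellow multimeter 150 x 78 x 32 mm, bystander; origin at the centre of its underside
- spare_cell: grey spare cell 170 x 64 x 30 mm, bystander; origin at the centre of its underside
- solder_reel: grey empty reel, 64 mm diameter, 55 mm high, bystander; origin at the centre of its underside
- screwdriver: screwdriver 180 mm long, lying, bystander
- tape: red roll of tape lying flat, 90 mm diameter, 19 mm high, bystander
- heatsink: finned aluminium heat sink 90 x 70 x 32 mm, bystander
- parts_bin: blue open bin 160 x 110 x 60 mm, bystander
- mug: white mug 80 mm diameter, 90 mm high, bystander

How it is judged:
By the outcome, as a careful person would: the job done as asked, in the order asked, and still so for the second after the job is handed in, with the robot touching nothing.
It also fails if it takes over 72 s, if anything falls off the work surface, if the arm or the gripper's body presses on something with over 40 N, if the wrist force passes 120 N, or if a joint passes its speed limit or range.

## Working session

There is one attempt and no reset: what is moved stays moved. The work goes in short steps, Python scripts to look and compute and a tool call to move; the robot and the scene stay as the last step left them, time stands still between calls to the robot, and variables do not carry over. Pictures are saved under pics/ and viewed, at most 10 in all, crops included, and the job is handed in when it is done.

Besides the shell and the picture viewer there is one more tool, called after "Request:" as name([rows], argument=value, ...), one row to a line, values as JSON. carry_out: Moves the arm, as the interface text tells. Its arguments: {"type":"object","properties":{"deltas":{"type":"array"},"force":{"type":"number"}},"required":["deltas"]}

```bash
mkdir -p pics; ls; python3 - <<'E'
from rig import readout, snapshot, bot
import cv2
print(readout.get_state()); print(bot.tip_reach)
for n in("scene","top"):
    s=snapshot(n); cv2.imwrite(f"pics/{n}0.png",s["img"]); print(n,s["eye"],s["rotation"],s["camera_matrix"],[k for k in s])
E
```

```text
pics
{'time': 0.0, 'joint_positions': array([-0.94080167,  0.50183171, -0.4267967 ,  1.55144057,  0.22079911,
        1.13827847, -0.21031872]), 'qd': array([ 8.54218396e-04, -3.99253183e-04, -1.00869439e-03, -1.69959166e-03,
       -8.81104896e-04, -7.45935959e-05, -6.47623202e-04]), 'joint_efforts': array([ 5.79410626e-04, -5.69537151e+01, -5.81576005e+00, -2.80931085e+01,
        1.06383159e-02,  1.23171072e-02, -7.17517352e-07]), 'position': array([0.23291838, 0.60615832, 0.25527382]), 'eef_rot': array([-2.08109915e-04,  1.82351869e-01,  9.83232877e-01, -9.28023517e-04]), 'ft_force': array([-0.63497861, -0.29664192, -0.28325163]), 'moment': array([0.02481146, 0.04241715, 0.00328119]), 'gripper_force': 0.0, 'grip_width': 0.08523362924283714}
0.025
scene [ 1.39233785 -0.65244232  1.48157881] [0.8413142  0.29775771 0.14385229 0.42759477] [[482.70571496   0.         323.43872613]
 [  0.         482.70571496 192.89717718]
 [  0.           0.           1.        ]] ['img', 'z_map', 'camera_matrix', 'eye', 'rotation', 'shot']
top [ 0.38723338 -0.0200592   1.36202267] [-0.70568751 -0.04135186  0.02403718  0.7069069 ] [[421.58339029   0.         325.81115609]
 [  0.         421.58339029 198.90446656]
 [  0.           0.           1.        ]] ['img', 'z_map', 'camera_matrix', 'eye', 'rotation', 'shot']
```

View pics/top0.png

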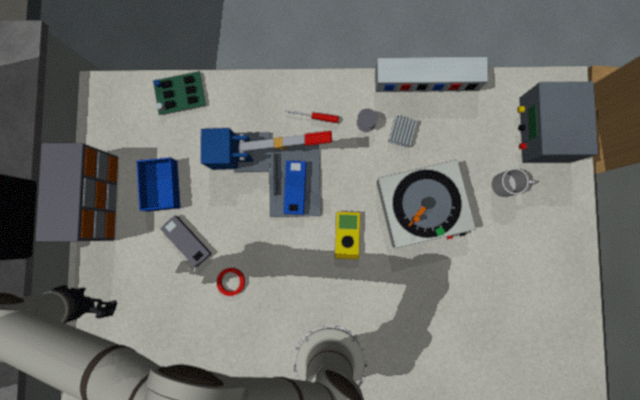

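View pics/scene0.png

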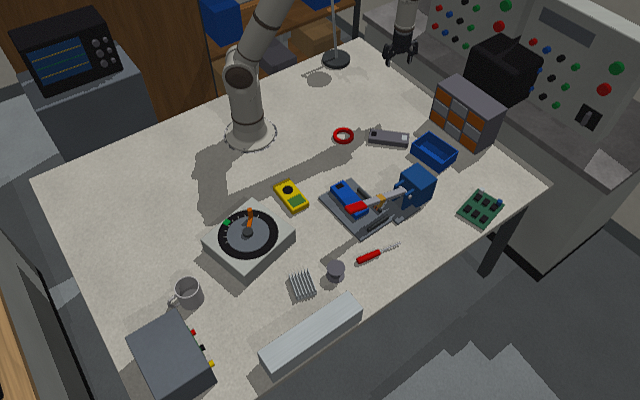

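The top view shows the welder at about (270,165), the blue cell at (296,187), and the power dial at (428,203). The orange lever points lower-left to (413,222), and the green mark is at (439,231). Next I'll measure them.

```bash
cat > h.py <<'E'
import numpy as np, cv2
from scipy.spatial.transform import Rotation as R
from rig import readout, snapshot, regions_of, bot
def Q(q): return R.from_quat(np.r_[q[1:],q[0]]).as_matrix()
def cloud(s,st=None):
    K=s["camera_matrix"];z=s["z_map"].astype(float)
    v,u=np.mgrid[:400,:640]
    P=np.stack([(u-K[0,2])*z/K[0,0],-(v-K[1,2])*z/K[1,1],-z],-1)
    if "mount" in s:
        M=np.array(s["mount"]);P=P@M[:3,:3].T+M[:3,3]
        P=P@Q(st["eef_rot"]).T+st["position"]
    else: P=P@Q(s["rotation"]).T+s["eye"]
    P[z==0]=np.nan
    return P
def rect(p):
    (c,(w,h),a)=cv2.minAreaRect((p[:,:2]*1000).astype(np.float32));return np.round(c,1),np.round((w,h),1),round(a,1)
E
python3 - <<'E'
from h import *
s=snapshot("top");P=cloud(s)
for n in["welder","cell","weld_lever","lever_pad","power_unit","power_lever","power_knob","green_mark","multimeter","spare_cell","tape","solder_reel","electrode"]:
    r=regions_of(s,n)
    if not r: print(n,None);continue
    m=r[0]["mask"];p=P[m];p=p[~np.isnan(p[:,0])]
    print(n,round(r[0]["p"],2),r[0]["box"],len(p),"med",np.round(np.median(p,0)*1000),"z",np.round(np.percentile(p[:,2],[5,50,95])*1000),*rect(p))
    if n=="welder":
        W=p[(p[:,2]>.006)&(p[:,2]<.018)];print(" bed",len(W),rect(W),W.min(0),W.max(0))
    if n=="cell":
        W=p[(p[:,2]>.035)];print(" top",rect(W),np.percentile(W[:,2],[5,50,95]))
E
```

```text
welder 0.83 [201.0, 128.8, 130.3, 88.8] 5920 med [647. 188.  17.] z [  8.  17. 173.] [596.9 191.7] [280. 398.] 0.7
 bed 2932 (array([596.2, 209.6]), array([350.8, 277.1]), 89.8) [0.45744064 0.03465586 0.00600776] [0.73501391 0.38498185 0.0179875 ]
cell 0.95 [282.2, 157.1, 21.6, 54.2] 1056 med [549. 113.  42.] z [37. 42. 47.] [550.5 115.7] [ 68.  171.2] 86.8
 top (array([550.1, 113.2]), array([ 63.9, 170.4]), 87.3) [0.0376748  0.04231321 0.04687857]
weld_lever 0.61 [238.4, 127.8, 93.3, 23.2] 1073 med [671. 121. 147.] z [ 13. 147. 192.] [698.  146.5] [ 86.1 307.8] 0.5
lever_pad 0.97 [239.9, 130.3, 90.0, 24.2] 1092 med [672. 120. 146.] z [ 12. 146. 192.] [684.6 146.7] [ 88.8 304.6] 6.8
power_unit 0.62 [373.0, 159.5, 100.8, 86.7] 6143 med [ 490. -288.   80.] z [74. 80. 86.] [ 494.6 -306.3] [245.2 277.4] 13.0
power_lever 0.6 [412.6, 197.9, 24.6, 21.8] 218 med [ 482. -280.   98.] z [ 90.  98. 137.] [ 470.3 -278.3] [35.6 89. ] 58.1
power_knob 0.66 [408.9, 195.2, 24.5, 27.1] 236 med [ 480. -280.   98.] z [ 90.  98. 137.] [ 472.1 -267.8] [ 35.9 102.1] 40.9
green_mark 0.63 [197.7, 125.7, 132.9, 93.0] 5750 med [648. 189.  18.] z [  8.  18. 172.] [600.2 209.1] [395.9 265.9] 78.5
multimeter 0.84 [333.1, 213.0, 25.1, 45.1] 1218 med [397. -52.  32.] z [25. 32. 38.] [397.3 -54.8] [ 83.8 154.3] 89.6
spare_cell 0.87 [159.8, 215.4, 52.2, 52.6] 1197 med [381. 459.  30.] z [14. 30. 35.] [377.  466.3] [170.8  75.2] 44.1
tape 0.71 [283.7, 157.3, 23.4, 56.7] 1076 med [548. 112.  42.] z [37. 42. 47.] [550.2 115.2] [ 68.6 170.2] 87.7
solder_reel 0.74 [356.2, 106.1, 23.1, 28.4] 394 med [ 762. -116.   54.] z [ 2. 54. 60.] [ 769.4 -120.2] [62.7 69.8] 32.4
electrode 0.26 [218.5, 266.4, 25.1, 30.7] 432 med [252. 317.  18.] z [ 3. 18. 24.] [251.8 316.6] [89.  89.5] 77.2
```

```bash
cat >> h.py <<'E'
def dial(s,st=None,save=None):
    P=cloud(s,st);hsv=cv2.cvtColor(s["img"],cv2.COLOR_BGR2HSV);H,S,V=cv2.split(hsv)
    near=(np.hypot(P[...,0]-.485,P[...,1]+.29)<.14)&(P[...,2]>.07)
    org=near&(H>4)&(H<20)&(S>130)&(V>60);grn=near&(H>45)&(H<85)&(S>110)&(V>50)
    bl=near&(V<50)&(P[...,2]<.095)&~org
    a=P[bl][:,:2]
    print("org",org.sum(),"grn",grn.sum(),"blk",bl.sum())
    hull=cv2.convexHull((a*1000).astype(np.float32))
    print("dial circle",cv2.minEnclosingCircle(hull),cv2.fitEllipse(hull))
    k=P[org&(P[...,2]>.128)];l=P[org&(P[...,2]<.106)]
    print("knob",len(k),np.median(k,0),"lever med",np.median(l,0),rect(l))
    print("green",np.median(P[grn],0),rect(P[grn]))
    return P,org,grn,bl
E
python3 - <<'E'
from h import *
s=snapshot("top");P,o,g,b=dial(s)
im=s["img"].copy();im[o]=(255,0,255);im[g]=(255,255,0);im[b]=(0,0,255)
a=cv2.resize(s["img"][140:260,360:500],None,fx=4,fy=4);b=cv2.resize(im[140:260,360:500],None,fx=1,fy=1)
a[:120,:140]=b;cv2.imwrite("pics/d.png",a)
E
```

```text
org 119 grn 65 blk 1386
dial circle ((493.1089172363281, -294.7943420410156), 101.57994079589844) ((492.8868103027344, -294.6571350097656), (201.15403747558594, 201.94778442382812), 27.587968826293945)
knob 32 [ 0.44470023 -0.25077147  0.13699686] lever med [ 0.4617988  -0.26997893  0.09479353] (array([ 450.9, -262.6]), array([19.7, 70.6]), 54.3)
green [ 0.4081234  -0.32890193  0.08343722] (array([ 409.6, -331.3]), array([22.8, 26.6]), 17.9)
```

View pics/d.png

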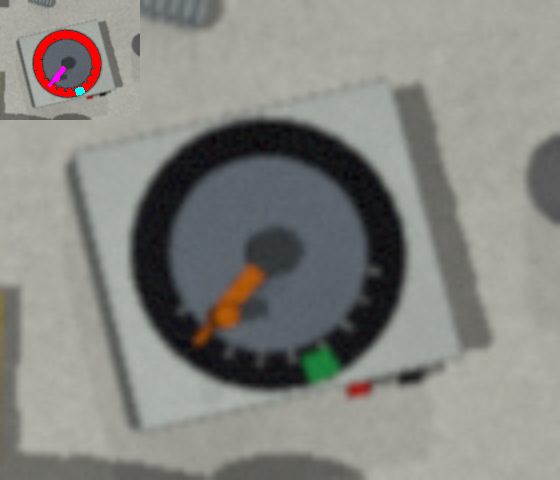

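The dial reads well. The pivot is at about (0.493, -0.2945), the knob at 137.5° and the green mark at 203°. First I'll swing over the welder for a wrist-camera look on the way.

```bash
cat >> h.py <<'E'
def to(*tg,ya=0.):
    """rows for world TCP targets, tool down, tool y at angle ya (deg) in world"""
    st=readout.get_state();R0=Q(st["eef_rot"]);c,s=np.cos(np.radians(ya)),np.sin(np.radians(ya))
    R1=np.array([[-s,c,0],[c,s,0],[0,0,-1.]])
    rv=R.from_matrix(R0.T@R1).as_rotvec(degrees=True)/120
    for t in tg: print(np.round(t,3),"->",np.round(R0.T@(np.array(t)-st["position"])/.5,4),np.round(rv,4))
def st():
    s=readout.get_state();print("t",s["time"],"pos",np.round(s["position"],4),"y",np.round(Q(s["eef_rot"])[:,1],3),"F",np.round(s["ft_force"],1),"grip",round(s["grip_width"],4));return s
E
python3 -c "
from h import *
to((.5,.2,.34))"
```

```text
[0.5  0.2  0.34] -> [-0.7901 -0.5681 -0.1674] [ 0.     -0.      0.5749]
```

Request:
carry_out([
  [50, -0.79, -0.568, -0.167, 0, 0, 0.575],
  [50, -0.79, -0.568, -0.167, 0, 0, 0.575],
  [50, -0.79, -0.568, -0.167, 0, 0, 0.575],
  [50, -0.79, -0.568, -0.167, 0, 0, 0.575],
  [50, -0.79, -0.568, -0.167, 0, 0, 0.575],
  [50, -0.79, -0.568, -0.167, 0, 0, 0.575],
  [50, -0.79, -0.568, -0.167, 0, 0, 0.575],
  [50, -0.79, -0.568, -0.167, 0, 0, 0.575],
  [50, -0.79, -0.568, -0.167, 0, 0, 0.575],
  [50, -0.79, -0.568, -0.167, 0, 0, 0.575],
  [50, -0.79, -0.568, -0.167, 0, 0, 0.575],
  [50, -0.79, -0.568, -0.167, 0, 0, 0.575],
])

```text
time: 1.85
position: [0.5014, 0.1971, 0.3408]
eef_rot: [0.001, 0.708, 0.706, 0.0]
ft_force: [0.8, 0.3, -0.4]
grip_width: 0.0428
gripper_force: 0.0
```

```bash
python3 -c "
from h import *
s0=st();s=snapshot('wrist');cv2.imwrite('pics/w1.png',s['img']);np.savez('w1.npz',P=cloud(s,s0),img=s['img']);print(s['mount'],s['camera_matrix'][0])
to((.46,-.25,.22),(.4447,-.251,.16))"
```

```text
t 1.85 pos [0.5014 0.1971 0.3408] y [ 1.    -0.002  0.002] F [ 0.8  0.3 -0.4] grip 0.0428
[[-2.28730723e-04  9.51068613e-01  3.08979678e-01  7.88730074e-02]
 [ 9.99999966e-01  1.79351466e-04  1.88216796e-04  6.17397738e-04]
 [ 1.23591129e-04  3.08979710e-01 -9.51068622e-01 -1.17910602e-01]
 [ 0.00000000e+00  0.00000000e+00  0.00000000e+00  1.00000000e+00]] [340.12150614   0.         319.66709547]
[ 0.46 -0.25  0.22] -> [-0.8795 -0.0834  0.2464] [ 0.0027  0.0017 -0.0054]
[ 0.445 -0.251  0.16 ] -> [-0.8814 -0.1147  0.3663] [ 0.0027  0.0017 -0.0054]
```

View pics/w1.png

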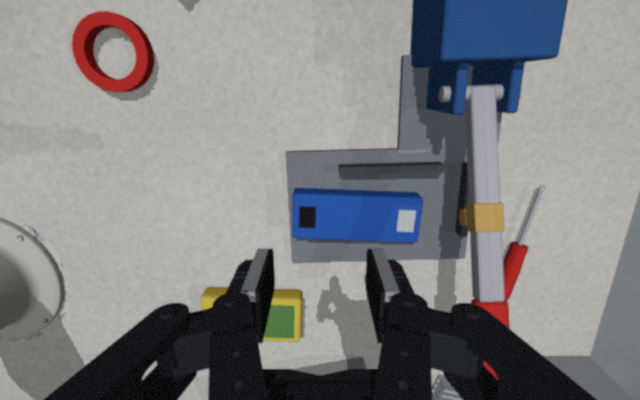

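The wrist view shows the bed corners at (287,151), (292,262) and (465,258). The cell spans x 293–422 and y 188–242, with its tab at (406,221), and is slightly yawed. The side stop is at (340–442,165–178) and the rear stop at x≈462.

Request:
carry_out([
  [50, -0.88, -0.083, 0.246, 0, 0, 0],
  [50, -0.88, -0.083, 0.246, 0, 0, 0],
  [50, -0.88, -0.083, 0.246, 0, 0, 0],
  [50, -0.88, -0.083, 0.246, 0, 0, 0],
  [50, -0.88, -0.083, 0.246, 0, 0, 0],
  [50, -0.88, -0.083, 0.246, 0, 0, 0],
  [50, -0.88, -0.083, 0.246, 0, 0, 0],
  [50, -0.88, -0.083, 0.246, 0, 0, 0],
  [50, -0.88, -0.083, 0.246, 0, 0, 0],
  [50, -0.88, -0.083, 0.246, 0, 0, 0],
  [50, -0.88, -0.083, 0.246, 0, 0, 0],
  [50, -0.88, -0.083, 0.246, 0, 0, 0],
])

```text
time: 2.9
position: [0.455, -0.2484, 0.2154]
eef_rot: [0.001, 0.711, 0.703, -0.002]
ft_force: [-0.3, -0.5, 0.5]
grip_width: 0.0426
gripper_force: 0.0
```

```bash
cat >> h.py <<'E'
def ray(s,stt,px,z):
    """world points where pixels' rays meet height z"""
    K=s["camera_matrix"];px=np.atleast_2d(np.array(px,float))
    d=np.c_[(px[:,0]-K[0,2])/K[0,0],-(px[:,1]-K[1,2])/K[1,1],-np.ones(len(px))]
    if "mount" in s:
        M=np.array(s["mount"]);Rt=Q(stt["eef_rot"]);o=Rt@M[:3,3]+stt["position"];d=d@(Rt@M[:3,:3]).T
    else: o=np.array(s["eye"]);d=d@Q(s["rotation"]).T
    return o+d*((z-o[2])/d[:,2])[:,None]
E
python3 - <<'E'
from h import *
s0=st();s=snapshot('wrist');cv2.imwrite('pics/w2.png',s['img'])
try: dial(s,s0)
except Exception as e: print(e)
to((.4447,-.251,.165),(.4447,-.251,.13))
# welder from previous wrist picture (pose known)
o={"eef_rot":[.001,.708,.706,0],"position":np.array([.5014,.1971,.3408])}
q=np.array(o["eef_rot"]);o["eef_rot"]=q/np.linalg.norm(q)
print("bed corners FL,FR,RR",ray(s,o,[(287,151),(292,262),(465,258)],.012).round(4).tolist())
print("side stop top face edge",ray(s,o,[(340,167),(442,163)],.032).round(4).tolist())
img=np.load('w1.npz')['img'];hsv=cv2.cvtColor(img,cv2.COLOR_BGR2HSV)
m=(cv2.inRange(hsv,(105,130,120),(130,255,255))>0);m[:180]=0;m[245:]=0;m[:,:285]=0;m[:,430:]=0
v,u=np.nonzero(m);print(m.sum(),rect(ray(s,o,np.c_[u,v],.042)))
E
```

```text
t 2.9 pos [ 0.455  -0.2484  0.2154] y [ 1.    -0.011 -0.002] F [-0.3 -0.5  0.5] grip 0.0426
org 2162 grn 182 blk 18312
dial circle ((494.68817138671875, -296.1424255371094), 104.26365661621094) ((494.7847595214844, -295.6324768066406), (206.37547302246094, 207.59515380859375), 154.84832763671875)
knob 649 [ 0.44555947 -0.25163008  0.1370155 ] lever med [ 0.46283977 -0.26744862  0.09611148] (array([ 453.6, -263. ]), array([20.2, 72.9]), 47.6)
green [ 0.41866478 -0.33396386  0.08424804] (array([ 425.6, -300.7]), array([94.3, 10.3]), 80.7)
[ 0.445 -0.251  0.165] -> [-0.0129 -0.0227  0.1017] [-0.001   0.0008 -0.0041]
[ 0.445 -0.251  0.13 ] -> [-0.0127 -0.0225  0.1717] [-0.001   0.0008 -0.0041]
bed corners FL,FR,RR [[0.4592, 0.1949, 0.012], [0.4612, 0.0302, 0.012], [0.7152, 0.0359, 0.012]]
side stop top face edge [[0.5284, 0.1776, 0.032], [0.6587, 0.1824, 0.032]]
4933 (array([550.1, 111.5]), array([ 63.5, 168.1]), 87.3)
```

View pics/w2.png

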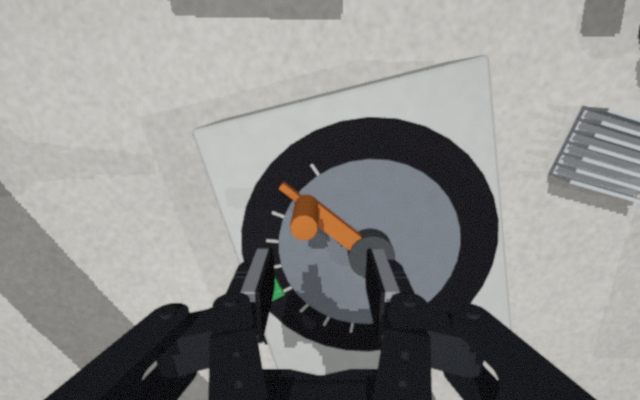

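The knob is at about (0.445, -0.251) from both cameras. Descending around it and gripping.

Request:
carry_out([
  [50, -0.006, -0.022, 0.03, 0, 0, 0],
  [50, -0.006, -0.022, 0.09, 0, 0, 0],
  [50, -0.006, -0.022, 0.14, 0, 0, 0],
  [50, -0.006, -0.022, 0.168, 0, 0, 0],
  [50, -0.006, -0.022, 0.168, 0, 0, 0],
  [20, -0.006, -0.022, 0.168, 0, 0, 0],
  [10, -0.006, -0.022, 0.168, 0, 0, 0],
  [10, -0.006, -0.022, 0.168, 0, 0, 0],
  [10, -0.006, -0.022, 0.168, 0, 0, 0],
  [10, -0.006, -0.022, 0.168, 0, 0, 0],
], force=30)

```text
time: 3.78
position: [0.4458, -0.2412, 0.1335]
eef_rot: [-0.002, 0.707, 0.707, -0.0]
ft_force: [-5.8, 3.7, 2.6]
grip_width: 0.0168
gripper_force: 29.2
```

```bash
python3 - <<'E'
from h import *
s0=st();p=np.array([.494,-.295]);g=np.array([.4092,-.330]);a1=np.degrees(np.arctan2(*(g-p)[::-1]))%360
k=s0["position"][:2]-p;a0=np.degrees(np.arctan2(*k[::-1]))%360;print(a0,np.hypot(*k),a1)
to(*[np.r_[p+.065*np.array([np.cos(np.radians(a)),np.sin(np.radians(a))]),s0["position"][2]] for a in np.linspace(a0,a1,9)])
E
```

```text
t 3.7833 pos [ 0.4458 -0.2412  0.1335] y [ 1.     0.    -0.003] F [-5.8  3.7  2.6] grip 0.0168
131.8800205267668 0.07226134039336964 202.4276946825153
[ 0.451 -0.247  0.134] -> [-0.0108  0.0097 -0.0001] [-0.0015 -0.0014  0.0001]
[ 0.444 -0.254  0.134] -> [-0.0253 -0.0041 -0.0001] [-0.0015 -0.0014  0.0001]
[ 0.438 -0.262  0.134] -> [-0.0417 -0.0156 -0.0001] [-0.0015 -0.0014  0.0001]
[ 0.434 -0.271  0.134] -> [-0.0596 -0.0243 -0.0001] [-0.0015 -0.0014  0.0001]
[ 0.431 -0.281  0.134] -> [-0.0787 -0.0303 -0.0001] [-0.0015 -0.0014  0.0001]
[ 0.429 -0.29   0.134] -> [-0.0985 -0.0332 -0.0002] [-0.0015 -0.0014  0.0001]
[ 0.429 -0.3    0.134] -> [-0.1185 -0.0331 -0.0002] [-0.0015 -0.0014  0.0001]
[ 0.431 -0.31   0.134] -> [-0.1382 -0.0299 -0.0003] [-0.0015 -0.0014  0.0001]
[ 0.434 -0.32   0.134] -> [-0.1572 -0.0237 -0.0004] [-0.0015 -0.0014  0.0001]
```

The TCP settled about 8 mm off in y because the earlier reading was taken while the arm was still moving. I'll open, re-centre and grip again.

Request:
carry_out([
  [50, 0, 0, 0, 0, 0, 0],
  [50, 0, 0, 0, 0, 0, 0],
  [50, 0, 0, 0, 0, 0, 0],
  [50, 0, 0, 0, 0, 0, 0],
])

```text
time: 4.12
position: [0.4484, -0.2433, 0.1337]
eef_rot: [0.001, 0.707, 0.707, 0.0]
ft_force: [-0.2, -0.5, -0.3]
grip_width: 0.0429
gripper_force: 0.0
```

```bash
python3 - <<'E'
from h import *
s0=st();s=snapshot('top');dial(s)
to((.445,-.251,.131))
E
```

```text
t 4.1167 pos [ 0.4484 -0.2433  0.1337] y [ 1.    -0.     0.002] F [-0.2 -0.5 -0.3] grip 0.0429
org 0 grn 0 blk 866
dial circle ((494.3798828125, -293.9438781738281), 101.71281433105469) ((494.46087646484375, -293.7365417480469), (197.26329040527344, 201.91497802734375), 41.72593307495117)
knob 0 [nan nan nan] lever med [nan nan nan] (array([0., 0.]), array([0., 0.]), 0.0)
green [nan nan nan] (array([0., 0.]), array([0., 0.]), 0.0)
[ 0.445 -0.251  0.131] -> [-0.0155 -0.0063  0.005 ] [ 0.0008  0.0003 -0.    ]
  return _methods._mean(a, axis=axis, dtype=dtype,
  ret = um.true_divide(
```

Request:
carry_out([
  [50, -0.01, -0.004, 0.003, 0, 0, 0],
  [50, -0.018, -0.008, 0.005, 0, 0, 0],
  [50, -0.018, -0.008, 0.005, 0, 0, 0],
  [50, -0.018, -0.008, 0.005, 0, 0, 0],
  [10, -0.018, -0.008, 0.005, 0, 0, 0],
  [10, -0.018, -0.008, 0.005, 0, 0, 0],
  [10, -0.018, -0.008, 0.005, 0, 0, 0],
  [10, -0.018, -0.008, 0.005, 0, 0, 0],
  [10, -0.018, -0.008, 0.005, 0, 0, 0],
], force=30)

```text
time: 4.92
position: [0.4446, -0.2526, 0.1306]
eef_rot: [0.001, 0.707, 0.707, 0.0]
ft_force: [3.3, -3.2, -3.2]
grip_width: 0.0169
gripper_force: 29.4
```

```bash
python3 - <<'E'
from h import *
s0=st();p=np.array([.494,-.295]);g=np.array([.4092,-.330]);a1=np.degrees(np.arctan2(*(g-p)[::-1]))%360
k=s0["position"][:2]-p;a0=np.degrees(np.arctan2(*k[::-1]))%360;print(a0,np.hypot(*k),a1)
to(*[np.r_[p+.065*np.array([np.cos(np.radians(a)),np.sin(np.radians(a))]),s0["position"][2]] for a in np.linspace(a0,a1,9)])
E
```

```text
t 4.9167 pos [ 0.4446 -0.2526  0.1306] y [ 1.    -0.     0.002] F [ 3.3 -3.2 -3.2] grip 0.0169
139.39646445063664 0.06510279792086969 202.4276946825153
[ 0.445 -0.253  0.131] -> [-0.0001  0.0002  0.    ] [ 0.0011  0.0007 -0.0001]
[ 0.439 -0.26   0.131] -> [-0.0145 -0.0105 -0.    ] [ 0.0011  0.0007 -0.0001]
[ 0.435 -0.268  0.131] -> [-0.0301 -0.0191  0.    ] [ 0.0011  0.0007 -0.0001]
[ 0.432 -0.276  0.131] -> [-0.0468 -0.0255  0.    ] [ 0.0011  0.0007 -0.0001]
[ 0.43  -0.285  0.131] -> [-0.0642 -0.0295  0.    ] [ 0.0011  0.0007 -0.0001]
[ 0.429 -0.294  0.131] -> [-0.082  -0.0311  0.    ] [ 0.0011  0.0007 -0.0001]
[ 0.429 -0.303  0.131] -> [-0.0998 -0.0302  0.0001] [ 0.0011  0.0007 -0.0001]
[ 0.431 -0.311  0.131] -> [-1.174e-01 -2.700e-02  1.000e-04] [ 0.0011  0.0007 -0.0001]
[ 0.434 -0.32   0.131] -> [-1.343e-01 -2.130e-02  1.000e-04] [ 0.0011  0.0007 -0.0001]
```

Request:
carry_out([
  [10, -0.0145, -0.0105, 0, 0, 0, 0],
  [10, -0.03, -0.019, 0, 0, 0, 0],
  [10, -0.047, -0.0255, 0, 0, 0, 0],
  [10, -0.064, -0.0295, 0, 0, 0, 0],
  [10, -0.082, -0.031, 0, 0, 0, 0],
  [10, -0.1, -0.03, 0, 0, 0, 0],
  [10, -0.117, -0.027, 0, 0, 0, 0],
  [10, -0.134, -0.0215, 0, 0, 0, 0],
  [10, -0.134, -0.0215, 0, 0, 0, 0],
  [10, -0.134, -0.0215, 0, 0, 0, 0],
  [10, -0.134, -0.0215, 0, 0, 0, 0],
  [10, -0.134, -0.0215, 0, 0, 0, 0],
])

```text
time: 5.92
position: [0.4318, -0.3186, 0.1304]
eef_rot: [-0.001, 0.707, 0.707, -0.0]
ft_force: [-3.2, 0.7, 5.8]
grip_width: 0.0169
gripper_force: 30.5
```

Request:
carry_out([
  [50, 0, 0, 0, 0, 0, 0],
  [50, 0, 0, 0, 0, 0, 0],
  [50, 0, 0, 0, 0, 0, 0],
  [50, 0, 0, -0.08, 0, 0, 0],
  [50, 0, 0, -0.16, 0, 0, 0],
  [50, 0.08, -0.05, -0.24, 0, 0, 0],
  [50, 0.16, -0.05, -0.3, 0, 0, 0],
  [50, 0.22, -0.05, -0.3, 0, 0, 0],
  [50, 0.3, -0.05, -0.3, 0, 0, 0],
  [50, 0.38, -0.05, -0.3, 0, 0, 0],
  [50, 0.38, -0.05, -0.3, 0, 0, 0],
  [50, 0.38, -0.05, -0.3, 0, 0, 0],
])

```text
time: 6.92
position: [0.4078, -0.1254, 0.2805]
eef_rot: [-0.0, 0.705, 0.709, 0.001]
ft_force: [-0.0, -0.1, -0.4]
grip_width: 0.0426
gripper_force: 0.0
```

```bash
python3 - <<'E'
from h import *
s0=st();s=snapshot('top');dial(s)
cv2.imwrite("pics/d2.png",cv2.resize(s["img"][140:260,360:500],None,fx=4,fy=4))
E
```

```text
t 6.9167 pos [ 0.4078 -0.1254  0.2805] y [1.    0.006 0.001] F [-0.  -0.1 -0.4] grip 0.0426
org 110 grn 52 blk 1112
dial circle ((493.4977111816406, -295.5860595703125), 102.01043701171875) ((493.3603515625, -295.40045166015625), (200.1237335205078, 202.35702514648438), 150.0896759033203)
knob 29 [ 0.43021472 -0.31059471  0.13600731] lever med [ 0.45249345 -0.30580464  0.0957019 ] (array([ 444.3, -311.9]), array([70.1, 24.9]), 26.5)
green [ 0.40805793 -0.33223093  0.08318892] (array([ 409.5, -332. ]), array([21.8, 25.6]), 12.9)
```

View pics/d2.png

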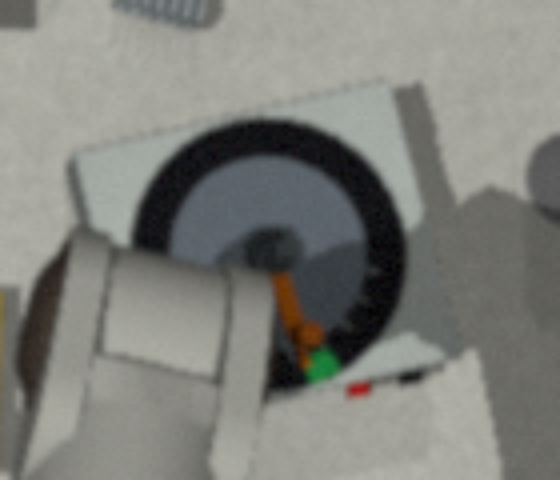

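The pointer looks slightly short of the green mark: in the crop the tip is at (308,360) and the mark's centre at (320,363), with the arm covering part of it. A clean wrist view will settle it.

Request:
carry_out([
  [50, -0.54, 0.02, -0.05, 0, 0, 0],
  [50, -0.54, 0.02, -0.05, 0, 0, 0],
  [50, -0.54, 0.02, -0.05, 0, 0, 0],
  [50, -0.54, 0.02, -0.05, 0, 0, 0],
  [50, -0.54, 0.02, -0.05, 0, 0, 0],
  [50, -0.54, 0.02, -0.05, 0, 0, 0],
  [50, -0.54, 0.02, -0.05, 0, 0, 0],
  [50, -0.54, 0.02, -0.05, 0, 0, 0],
  [50, -0.54, 0.02, -0.05, 0, 0, 0],
  [50, -0.54, 0.02, -0.05, 0, 0, 0],
  [50, -0.54, 0.02, -0.05, 0, 0, 0],
  [50, -0.54, 0.02, -0.05, 0, 0, 0],
])

```text
time: 7.97
position: [0.4178, -0.3978, 0.3051]
eef_rot: [-0.0, 0.707, 0.708, 0.0]
ft_force: [0.2, 0.1, -0.3]
grip_width: 0.0428
gripper_force: 0.0
```

```bash
python3 - <<'E'
from h import *
s0=st();s=snapshot('wrist');P,o,g,b=dial(s,s0)
cv2.imwrite("pics/w3.png",s["img"])
p=np.array([.494,-.295])
for n,m,z in(("lever",o&(P[...,2]<.106),.098),("green",g,.081)):
    v,u=np.nonzero(m);q=ray(s,s0,np.c_[u,v],z)[:,:2];r=np.hypot(*(q-p).T);q=q[(r>.076)&(r<.104)]
    d=np.median(q,0)-p;print(n,len(q),np.degrees(np.arctan2(d[1],d[0]))%360,np.hypot(*d))
E
```

```text
t 7.9667 pos [ 0.4178 -0.3978  0.3051] y [ 1.     0.001 -0.   ] F [ 0.2  0.1 -0.3] grip 0.0428
org 1182 grn 552 blk 11399
dial circle ((495.32354736328125, -296.09991455078125), 104.09636688232422) ((494.91119384765625, -298.1151123046875), (200.49732971191406, 207.47998046875), 88.46592712402344)
knob 390 [ 0.43207001 -0.31366645  0.1372232 ] lever med [ 0.45762365 -0.30688925  0.09625856] (array([ 443.7, -310.7]), array([73.6, 14.2]), 15.9)
green [ 0.40943437 -0.33268399  0.08433703] (array([ 410.3, -332.3]), array([22.4, 25.3]), 26.0)
lever 96 196.37923312716256 0.08193034913785836
green 552 204.07409856021033 0.09267158644125334
```

View pics/w3.png

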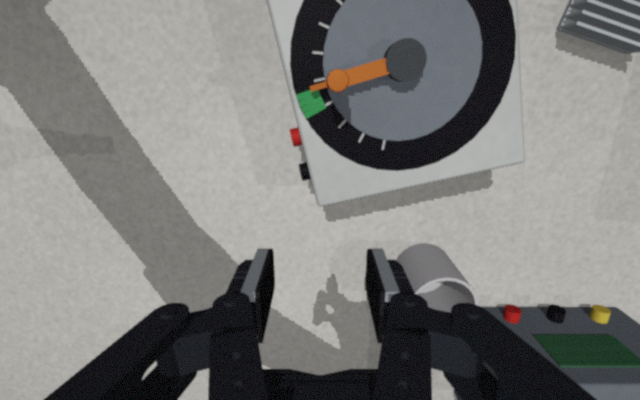

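The pointer is about 7.7° short; the knob slid inside the pads. I'll turn the jaws so they close along y (the push direction) and take it the remaining ~8.5 mm.

Request:
carry_out([
  [50, 0.168, 0.028, 0.22, 0, 0, 0.75],
  [50, 0.168, 0.028, 0.22, 0, 0, 0.75],
  [50, 0.168, 0.028, 0.22, 0, 0, 0.75],
  [50, 0.168, 0.028, 0.22, 0, 0, 0.75],
  [50, 0.168, 0.028, 0.22, 0, 0, 0.75],
  [50, 0.168, 0.028, 0.22, 0, 0, 0.75],
  [50, 0.168, 0.028, 0.22, 0, 0, 0.75],
  [50, 0.168, 0.028, 0.22, 0, 0, 0.75],
  [50, 0.168, 0.028, 0.22, 0, 0, 0.75],
  [50, 0.168, 0.028, 0.22, 0, 0, 0.75],
  [50, 0.168, 0.028, 0.22, 0, 0, 0.75],
  [50, 0.168, 0.028, 0.22, 0, 0, 0.75],
])

```text
time: 9.02
position: [0.432, -0.314, 0.1956]
eef_rot: [-0.0, 0.999, 0.033, 0.0]
ft_force: [0.3, 0.7, -0.8]
grip_width: 0.0424
gripper_force: 0.0
```

Request:
carry_out([
  [50, 0, 0, 0, 0, 0, 0],
  [50, 0, 0, 0, 0, 0, 0],
  [50, 0, 0, 0, 0, 0, 0],
])

```text
time: 9.27
position: [0.4319, -0.3144, 0.1954]
eef_rot: [-0.0, 0.999, 0.038, 0.0]
ft_force: [0.2, -0.4, 0.3]
grip_width: 0.0427
gripper_force: 0.0
```

```bash
python3 - <<'E'
from h import *
st();print(readout.get_state()["joint_positions"].round(2))
to((.432,-.3137,.131),(.4343,-.3222,.131),ya=-90)
E
```

```text
t 9.2667 pos [ 0.4319 -0.3144  0.1954] y [ 0.075 -0.997 -0.   ] F [ 0.2 -0.4  0.3] grip 0.0427
[ 0.06  0.39  0.64  1.93 -0.29  0.91 -0.65]
[ 0.432 -0.314  0.131] -> [ 0.0004 -0.0014  0.1288] [-0.0001 -0.0001  0.0359]
[ 0.434 -0.322  0.131] -> [0.0037 0.0159 0.1288] [-0.0001 -0.0001  0.0359]
```

Request:
carry_out([
  [50, 0, 0, 0.05, 0, 0, 0],
  [50, 0, 0, 0.1, 0, 0, 0],
  [50, 0, 0, 0.128, 0, 0, 0],
  [50, 0, 0, 0.128, 0, 0, 0],
  [10, 0, 0, 0.128, 0, 0, 0],
  [10, 0, 0, 0.128, 0, 0, 0],
  [10, 0, 0, 0.128, 0, 0, 0],
  [10, 0, 0, 0.128, 0, 0, 0],
  [10, 0.002, 0.009, 0.128, 0, 0, 0],
  [10, 0.004, 0.018, 0.128, 0, 0, 0],
  [10, 0.004, 0.018, 0.128, 0, 0, 0],
  [10, 0.004, 0.018, 0.128, 0, 0, 0],
])

```text
time: 10.27
position: [0.4341, -0.3232, 0.1321]
eef_rot: [-0.001, 0.999, 0.036, -0.0]
ft_force: [-2.7, 3.4, 5.9]
grip_width: 0.0171
gripper_force: 30.1
```

Request:
carry_out([
  [10, 0, 0, 0, 0, 0, 0],
  [50, 0, 0, 0, 0, 0, 0],
  [50, 0, 0, 0, 0, 0, 0],
  [50, 0, 0, 0, 0, 0, 0],
  [50, 0, 0, -0.08, 0, 0, 0],
  [50, 0, 0, -0.16, 0, 0, 0],
  [20, 0, 0, -0.24, 0, 0, 0],
  [0, -0.05, -0.08, -0.3, 0, 0, 0],
  [0, -0.05, -0.16, -0.3, 0, 0, 0],
  [0, -0.05, -0.24, -0.3, 0, 0, 0],
  [0, -0.05, -0.32, -0.3, 0, 0, 0],
  [0, -0.05, -0.4, -0.3, 0, 0, 0],
])

```text
time: 11.27
position: [0.3953, -0.1291, 0.282]
eef_rot: [-0.0, 0.999, 0.035, 0.001]
ft_force: [0.5, 1.0, -1.1]
grip_width: 0.0
gripper_force: 0.0
```

Request:
carry_out([
  [0, 0, -0.08, 0, 0, 0, 0],
  [0, 0, -0.16, 0, 0, 0, 0],
  [0, 0, -0.24, 0, 0, 0, 0],
  [0, 0, -0.24, 0, 0, 0, 0],
  [0, 0, -0.24, 0, 0, 0, 0],
  [0, 0, -0.24, 0, 0, 0, 0],
])

```text
time: 11.77
position: [0.3873, -0.0113, 0.2815]
eef_rot: [0.0, 0.999, 0.035, 0.0]
ft_force: [-0.2, -0.1, 1.0]
grip_width: -0.0
gripper_force: 0.0
```

```bash
cat >> h.py <<'E'
def ang(s,s0):
    P,o,g,b=dial(s,s0);p=np.array([.494,-.295])
    for n,m,z in(("lever",o&(P[...,2]<.106),.098),("green",g,.081)):
        v,u=np.nonzero(m);q=ray(s,s0,np.c_[u,v],z)[:,:2];r=np.hypot(*(q-p).T);q=q[(r>.076)&(r<.104)]
        if len(q): d=np.median(q,0)-p;print(n,len(q),np.degrees(np.arctan2(d[1],d[0]))%360,np.hypot(*d))
E
python3 - <<'E'
from h import *
s0=st();ang(snapshot('top'),None)
to((.42,.08,.25),(.42,.08,.06))
E
```

```text
t 11.7667 pos [ 0.3873 -0.0113  0.2815] y [ 0.071 -0.998  0.   ] F [-0.2 -0.1  1. ] grip -0.0
org 112 grn 41 blk 1554
dial circle ((491.3655700683594, -295.42791748046875), 103.24858093261719) ((492.1661682128906, -294.8601379394531), (202.23814392089844, 203.7411651611328), 164.5352020263672)
knob 31 [ 0.43593656 -0.3199892   0.13536127] lever med [ 0.45548946 -0.31098761  0.09502064] (array([ 448.6, -319.3]), array([67.6, 25.7]), 36.4)
green [ 0.40801307 -0.32952862  0.08392277] (array([ 406.6, -332. ]), array([15.1, 26. ]), 0.3)
lever 9 205.24903333444166 0.07890029809967665
green 41 201.96677317164486 0.09265530716921072
[0.42 0.08 0.25] -> [ 0.0779 -0.1789  0.0628] [ 3.000e-04 -1.000e-04 -7.171e-01]
[0.42 0.08 0.06] -> [ 0.0777 -0.1789  0.4428] [ 3.000e-04 -1.000e-04 -7.171e-01]
```

The lever is now at about 203–205° against the mark's 203.5°, which is well within the band. Next, the cell: lower the closed fingers in front of it.

Request:
carry_out([
  [0, 0.083, -0.08, 0, 0, 0, 0.022],
  [0, 0.083, -0.16, 0.05, 0, 0, 0.022],
  [0, 0.083, -0.231, 0.12, 0, 0, 0.022],
  [0, 0.083, -0.231, 0.2, 0, 0, 0.022],
  [0, 0.083, -0.231, 0.28, 0, 0, 0.022],
  [0, 0.083, -0.231, 0.35, 0, 0, 0.022],
  [0, 0.083, -0.231, 0.42, 0, 0, 0.022],
  [0, 0.083, -0.231, 0.473, 0, 0, 0.022],
  [0, 0.083, -0.231, 0.473, 0, 0, 0.022],
  [0, 0.083, -0.231, 0.473, 0, 0, 0.022],
  [0, 0.083, -0.231, 0.473, 0, 0, 0.022],
])

```text
time: 12.73
position: [0.4217, 0.1065, 0.0459]
eef_rot: [0.0, 1.0, 0.011, 0.001]
ft_force: [0.7, 1.5, 0.1]
grip_width: 0.0001
gripper_force: 0.0
```

```bash
python3 - <<'E'
from h import *
s0=st()
to((.45,.107,.045),(.495,.107,.045),ya=-88.6)
E
```

```text
t 12.7333 pos [0.4217 0.1065 0.0459] y [ 0.022 -1.     0.   ] F [0.7 1.5 0.1] grip 0.0001
[0.45  0.107 0.045] -> [0.0565 0.0003 0.002 ] [ 0.0001 -0.0008 -0.001 ]
[0.495 0.107 0.045] -> [0.1465 0.0023 0.0021] [ 0.0001 -0.0008 -0.001 ]
```

Request:
carry_out([
  [0, 0.025, 0, 0.002, 0, 0, 0],
  [0, 0.05, 0, 0.002, 0, 0, 0],
  [0, 0.065, 0, 0.002, 0, 0, 0],
  [0, 0.08, 0, 0.002, 0, 0, 0],
  [0, 0.095, 0, 0.002, 0, 0, 0],
  [0, 0.11, 0, 0.002, 0, 0, 0],
  [0, 0.125, 0, 0.002, 0, 0, 0],
  [0, 0.14, 0, 0.002, 0, 0, 0],
  [0, 0.155, 0, 0.002, 0, 0, 0],
  [0, 0.155, 0, 0.002, 0, 0, 0],
  [0, 0.155, 0, 0.002, 0, 0, 0],
])

```text
time: 13.65
position: [0.4984, 0.1093, 0.0452]
eef_rot: [-0.0, 1.0, 0.012, 0.001]
ft_force: [-1.2, -1.1, 0.9]
grip_width: 0.0
gripper_force: 0.8
```

```bash
cat >> h.py <<'E'
def cell():
    s=snapshot("top");P=cloud(s);hsv=cv2.cvtColor(s["img"],cv2.COLOR_BGR2HSV)
    m=(cv2.inRange(hsv,(100,110,60),(130,255,255))>0)&(abs(P[...,0]-.58)<.14)&(abs(P[...,1]-.125)<.08)&(P[...,2]>.03)&(P[...,2]<.055)
    v,u=np.nonzero(m);q=ray(s,None,np.c_[u,v],.042);print("cell",m.sum(),rect(q));return s
E
python3 - <<'E'
from h import *
st();cell()
E
```

```text
t 13.65 pos [0.4984 0.1093 0.0452] y [ 0.024 -1.    -0.001] F [-1.2 -1.1  0.9] grip 0.0
cell 447 (array([624.7, 116.5]), array([103.3,  63.7]), 0.3)
```

Request:
carry_out([
  [0, -0.04, 0, 0, 0, 0, 0],
  [0, -0.04, 0, -0.07, 0, 0, 0],
  [0, -0.04, 0, -0.15, 0, 0, 0],
  [0, 0.03, 0.06, -0.15, 0, 0, 0],
  [0, 0.1, 0.14, -0.15, 0, 0, 0],
  [0, 0.17, 0.14, -0.15, 0, 0, 0],
  [0, 0.17, 0.14, -0.15, 0, 0, 0],
  [0, 0.17, 0.14, -0.07, 0, 0, 0],
  [0, 0.17, 0.14, 0, 0, 0, 0],
  [0, 0.17, 0.14, 0, 0, 0, 0],
  [0, 0.17, 0.14, 0, 0, 0, 0],
])

```text
time: 14.62
position: [0.5833, 0.0414, 0.0429]
eef_rot: [0.0, 1.0, 0.012, -0.002]
ft_force: [0.5, -0.4, 0.5]
grip_width: -0.0001
gripper_force: 0.0
```

```bash
python3 - <<'E'
from h import *
st();cell()
E
```

```text
t 14.6167 pos [0.5833 0.0414 0.0429] y [ 0.024 -1.     0.   ] F [ 0.5 -0.4  0.5] grip -0.0001
cell 59 (array([628.1, 145.2]), array([77.2,  6.4]), 0.5)
```

Request:
carry_out([
  [0, 0, -0.03, -0.002, 0, 0, 0],
  [0, 0, -0.05, -0.002, 0, 0, 0],
  [0, 0, -0.06, -0.002, 0, 0, 0],
  [0, 0, -0.07, -0.002, 0, 0, 0],
  [0, 0, -0.08, -0.002, 0, 0, 0],
  [0, 0, -0.09, -0.002, 0, 0, 0],
  [0, 0, -0.095, -0.002, 0, 0, 0],
  [0, 0, -0.1, -0.002, 0, 0, 0],
  [0, 0, -0.1, -0.002, 0, 0, 0],
])

```text
time: 15.42
position: [0.5851, 0.0888, 0.0473]
eef_rot: [0.001, 1.0, 0.011, 0.002]
ft_force: [0.0, -6.8, 5.0]
grip_width: -0.0001
gripper_force: 3.2
```

Request:
carry_out([
  [0, 0, -0.006, 0, 0, 0, 0],
  [0, 0, -0.012, 0, 0, 0, 0],
  [0, 0, -0.012, 0, 0, 0, 0],
  [0, 0, -0.012, 0, 0, 0, 0],
])

```text
time: 15.75
position: [0.5875, 0.0924, 0.0475]
eef_rot: [0.002, 1.0, 0.01, 0.004]
ft_force: [6.1, -10.7, 1.2]
grip_width: 0.0
gripper_force: 5.3
```

```bash
python3 - <<'E'
from h import *
st();cell()
E
```

```text
t 15.75 pos [0.5875 0.0924 0.0475] y [ 0.021 -1.     0.005] F [  6.1 -10.7   1.2] grip 0.0
cell 0 (array([0., 0.]), array([0., 0.]), 0.0)
```

Request:
carry_out([
  [0, 0, 0.04, 0, 0, 0, 0],
  [0, 0, 0.06, -0.02, 0, 0, 0],
  [0, 0, 0.06, -0.1, 0, 0, 0],
  [0, -0.06, 0.06, -0.17, 0, 0, 0],
  [0, -0.14, 0, -0.17, 0, 0, 0],
  [0, -0.22, -0.08, -0.17, 0, 0, 0],
  [0, -0.23, -0.094, -0.17, 0, 0, 0],
  [0, -0.23, -0.094, -0.12, 0, 0, 0],
  [0, -0.23, -0.094, -0.05, 0, 0, 0],
  [0, -0.23, -0.094, 0, 0, 0, 0],
  [0, -0.23, -0.094, 0.005, 0, 0, 0],
  [0, -0.23, -0.094, 0.005, 0, 0, 0],
])

```text
time: 16.8
position: [0.466, 0.1414, 0.0423]
eef_rot: [0.0, 1.0, 0.012, -0.001]
ft_force: [-0.5, 0.1, 0.8]
grip_width: 0.0001
gripper_force: 0.0
```

```bash
python3 - <<'E'
from h import *
st();s=cell();cv2.imwrite("pics/t4.png",cv2.resize(s["img"][110:230,190:350],None,fx=4,fy=4))
E
```

```text
t 16.8 pos [0.466  0.1414 0.0423] y [ 0.025 -1.     0.001] F [-0.5  0.1  0.8] grip 0.0001
cell 784 (array([595.2, 139.4]), array([167.4,  65.6]), 2.6)
```

View pics/t4.png

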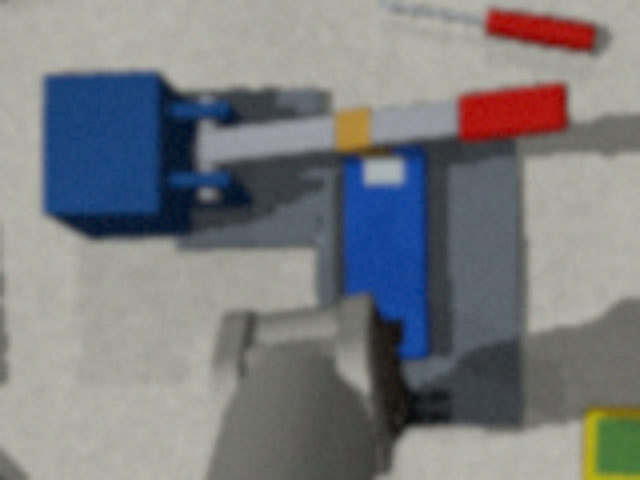

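The cell is now at about (0.595, 0.139), against the side stop and roughly 13 mm from the rear stop. Pushing it to the rear.

Request:
carry_out([
  [0, 0.03, 0, -0.003, 0, 0, 0],
  [0, 0.055, 0, -0.003, 0, 0, 0],
  [0, 0.065, 0, -0.003, 0, 0, 0],
  [0, 0.075, 0, -0.003, 0, 0, 0],
  [0, 0.085, 0, -0.003, 0, 0, 0],
  [0, 0.095, 0, -0.003, 0, 0, 0],
  [0, 0.1, 0, -0.003, 0, 0, 0],
  [0, 0.105, 0, -0.003, 0, 0, 0],
  [0, 0.105, 0, -0.003, 0, 0, 0],
  [0, 0.105, 0, -0.003, 0, 0, 0],
])

```text
time: 17.68
position: [0.5116, 0.1426, 0.0438]
eef_rot: [0.0, 1.0, 0.013, -0.007]
ft_force: [-17.4, -0.1, 14.0]
grip_width: 0.0003
gripper_force: 9.0
```

Request:
carry_out([
  [0, 0.006, 0, 0, 0, 0, 0],
  [0, 0.01, 0, 0, 0, 0, 0],
  [0, 0.01, 0, 0, 0, 0, 0],
  [0, 0.01, 0, 0, 0, 0, 0],
])

```text
time: 18.02
position: [0.5117, 0.1425, 0.0432]
eef_rot: [0.001, 1.0, 0.013, -0.012]
ft_force: [-29.2, -1.3, 22.8]
grip_width: 0.0001
gripper_force: 14.5
```

Request:
carry_out([
  [0, -0.03, 0, 0, 0, 0, 0],
  [0, -0.09, 0, 0, 0, 0, 0],
  [0, -0.09, 0, -0.08, 0, 0, 0],
  [0, -0.09, 0.04, -0.15, 0, 0, 0],
  [0, 0, 0.12, -0.15, 0, 0, 0],
  [0, 0.08, 0.19, -0.15, 0, 0, 0],
  [0, 0.15, 0.19, -0.15, 0, 0, 0],
  [0, 0.15, 0.19, -0.15, 0, 0, 0],
  [0, 0.15, 0.19, -0.07, 0, 0, 0],
  [0, 0.15, 0.19, 0.002, 0, 0, 0],
  [0, 0.15, 0.19, 0.002, 0, 0, 0],
  [0, 0.15, 0.19, 0.002, 0, 0, 0],
])

```text
time: 19.02
position: [0.6006, 0.0495, 0.0424]
eef_rot: [0.0, 1.0, 0.012, -0.001]
ft_force: [-0.0, 0.6, 0.5]
grip_width: -0.0001
gripper_force: 0.0
```

Request:
carry_out([
  [0, 0, -0.03, 0, 0, 0, 0],
  [0, 0, -0.045, 0, 0, 0, 0],
  [0, 0, -0.055, 0, 0, 0, 0],
  [0, 0, -0.065, 0, 0, 0, 0],
  [0, 0, -0.075, 0, 0, 0, 0],
  [0, 0, -0.085, 0, 0, 0, 0],
  [0, 0, -0.095, 0, 0, 0, 0],
  [0, 0, -0.1, 0, 0, 0, 0],
  [0, 0, -0.1, 0, 0, 0, 0],
  [0, 0, -0.1, 0, 0, 0, 0],
])

```text
time: 19.85
position: [0.6012, 0.0927, 0.0436]
eef_rot: [0.004, 1.0, 0.01, 0.0]
ft_force: [-1.4, -12.9, 6.4]
grip_width: 0.0001
gripper_force: 6.5
```

Request:
carry_out([
  [0, 0, 0.05, 0, 0, 0, 0],
  [0, -0.02, 0.1, 0, 0, 0, 0],
  [0, -0.1, 0.12, -0.08, 0, 0, 0],
  [0, -0.12, 0.12, -0.16, 0, 0, 0],
  [0, -0.12, 0.12, -0.24, 0, 0, 0],
  [0, -0.12, 0.12, -0.32, 0, 0, 0],
  [0, -0.15, 0.16, -0.4, 0, 0, 0],
  [0, -0.2, 0.2, -0.46, 0, 0, 0],
  [0, -0.25, 0.25, -0.46, 0, 0, 0],
  [0, -0.3, 0.25, -0.46, 0, 0, 0],
  [0, -0.3, 0.25, -0.46, 0, 0, 0],
  [0, -0.3, 0.25, -0.46, 0, 0, 0],
])

```text
time: 20.85
position: [0.4526, -0.0291, 0.2734]
eef_rot: [-0.001, 1.0, 0.011, 0.001]
ft_force: [0.9, 0.4, 0.8]
grip_width: 0.0002
gripper_force: 0.0
```

```bash
python3 - <<'E'
from h import *
s0=st();s=cell();P=cloud(s);hsv=cv2.cvtColor(s["img"],cv2.COLOR_BGR2HSV)
m=((hsv[...,0]<8)|(hsv[...,0]>172))&(hsv[...,1]>130)&(hsv[...,2]>80)&(P[...,2]>.12)&(abs(P[...,0]-.67)<.06)&(abs(P[...,1]-.03)<.08)
print("pad",m.sum(),np.median(P[m],0),rect(P[m]),np.percentile(P[m][:,2],[5,95]))
ang(s,None);to((.676,.03,.24),(.676,.03,.215),ya=-88.6)
w=snapshot("wrist")
cv2.imwrite("pics/t5.png",np.vstack([cv2.resize(s["img"][120:220,220:340],None,fx=5,fy=5,interpolation=cv2.INTER_CUBIC)[:, :],]))
E
```

```text
t 20.85 pos [ 0.4526 -0.0291  0.2734] y [ 0.023 -1.    -0.002] F [0.9 0.4 0.8] grip 0.0002
cell 891 (array([600.7, 138.6]), array([157.2,  63.6]), 0.6)
pad 301 [0.6714017  0.03098718 0.18229148] (array([672.1,  31.8]), array([32. , 75.7]), 1.3) [0.16959871 0.19596648]
org 132 grn 48 blk 1521
dial circle ((493.1205139160156, -294.7095642089844), 103.11409759521484) ((492.9991760253906, -294.8957214355469), (200.6575469970703, 204.46910095214844), 2.367232322692871)
knob 29 [ 0.4333282  -0.31955686  0.13735789] lever med [ 0.45255212 -0.31233202  0.09517802] (array([ 450.3, -319.9]), array([71.6, 26. ]), 36.2)
green [ 0.40801854 -0.32856853  0.08360944] (array([ 408.1, -330.4]), array([18. , 28.1]), 0.0)
lever 15 204.41018098852604 0.08161985763129093
green 48 201.85976042321929 0.09257769408340352
[0.676 0.03  0.24 ] -> [ 0.4472 -0.106   0.0673] [-0.0005 -0.0007 -0.0001]
[0.676 0.03  0.215] -> [ 0.4471 -0.1059  0.1173] [-0.0005 -0.0007 -0.0001]
```

View pics/t5.png

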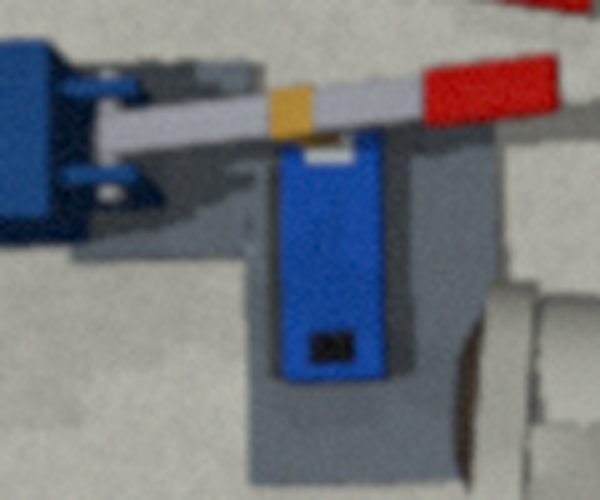

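The cell's front edge is at x≈0.522, as expected when it's flush, and the tab runs under the electrode. The pad is at (0.672, 0.031, 0.182). Moving above it.

Request:
carry_out([
  [0, 0.08, -0.02, 0, 0, 0, 0],
  [0, 0.16, -0.04, 0, 0, 0, 0],
  [0, 0.24, -0.06, 0, 0, 0, 0],
  [0, 0.32, -0.08, 0, 0, 0, 0],
  [0, 0.4, -0.1, 0, 0, 0, 0],
  [0, 0.438, -0.106, 0.02, 0, 0, 0],
  [0, 0.438, -0.106, 0.07, 0, 0, 0],
  [0, 0.438, -0.106, 0.1, 0, 0, 0],
  [0, 0.438, -0.106, 0.1, 0, 0, 0],
  [0, 0.438, -0.106, 0.1, 0, 0, 0],
])

```text
time: 21.78
position: [0.6709, 0.0304, 0.2206]
eef_rot: [0.0, 1.0, 0.013, -0.002]
ft_force: [0.2, 0.0, 0.2]
grip_width: -0.0001
gripper_force: 0.0
```

Request:
carry_out([
  [0, 0, 0, 0.025, 0, 0, 0],
  [0, 0, 0.003, 0.05, 0, 0, 0],
  [0, 0, 0.008, 0.075, 0, 0, 0],
  [0, 0, 0.012, 0.1, 0, 0, 0],
  [0, 0, 0.016, 0.12, 0, 0, 0],
  [0, 0, 0.02, 0.14, 0, 0, 0],
  [0, 0, 0.023, 0.16, 0, 0, 0],
  [0, 0, 0.026, 0.18, 0, 0, 0],
  [0, 0, 0.028, 0.2, 0, 0, 0],
  [0, 0, 0.028, 0.21, 0, 0, 0],
  [0, 0, 0.028, 0.215, 0, 0, 0],
  [0, 0, 0.028, 0.215, 0, 0, 0],
])

```text
time: 22.78
position: [0.6741, 0.0133, 0.1199]
eef_rot: [0.001, 1.0, 0.011, 0.003]
ft_force: [-4.7, -3.2, 19.0]
grip_width: -0.0005
gripper_force: 9.2
```

Request:
carry_out([
  [0, 0, 0, 0.005, 0, 0, 0],
  [0, 0, 0, 0.01, 0, 0, 0],
  [0, 0, 0, 0.01, 0, 0, 0],
])

```text
time: 23.03
position: [0.6742, 0.0132, 0.1189]
eef_rot: [0.0, 1.0, 0.011, 0.003]
ft_force: [-14.3, -3.3, 41.6]
grip_width: 0.0004
gripper_force: 21.0
```

At the stop: the force jumps and z doesn't change. Easing slightly and holding for about half a second, then releasing.

Request:
carry_out([
  [0, 0, 0, -0.005, 0, 0, 0],
  [0, 0, 0, -0.005, 0, 0, 0],
  [0, 0, 0, -0.005, 0, 0, 0],
  [0, 0, 0, -0.005, 0, 0, 0],
])

```text
time: 23.37
position: [0.6741, 0.0133, 0.1194]
eef_rot: [0.0, 1.0, 0.011, 0.003]
ft_force: [-9.8, -3.5, 29.6]
grip_width: -0.0001
gripper_force: 15.2
```

Request:
carry_out([
  [0, 0, -0.002, -0.03, 0, 0, 0],
  [0, 0, -0.006, -0.055, 0, 0, 0],
  [0, 0, -0.01, -0.08, 0, 0, 0],
  [0, 0, -0.014, -0.105, 0, 0, 0],
  [0, 0, -0.018, -0.13, 0, 0, 0],
  [0, 0, -0.022, -0.155, 0, 0, 0],
  [0, 0, -0.026, -0.18, 0, 0, 0],
  [0, 0, -0.028, -0.205, 0, 0, 0],
  [0, 0, -0.028, -0.24, 0, 0, 0],
  [0, 0, -0.028, -0.29, 0, 0, 0],
  [0, 0, -0.028, -0.33, 0, 0, 0],
  [0, 0, -0.028, -0.33, 0, 0, 0],
])

```text
time: 24.37
position: [0.673, 0.0289, 0.2825]
eef_rot: [0.0, 1.0, 0.012, 0.003]
ft_force: [1.0, -0.6, 1.5]
grip_width: 0.0002
gripper_force: 0.0
```

Request:
carry_out([
  [0, -0.08, 0.04, 0, 0, 0, 0],
  [0, -0.16, 0.08, 0, 0, 0, 0],
  [0, -0.24, 0.12, 0, 0, 0, 0],
  [0, -0.32, 0.16, 0, 0, 0, 0],
  [0, -0.4, 0.2, 0, 0, 0, 0],
  [0, -0.44, 0.2, 0, 0, 0, 0],
  [0, -0.44, 0.2, 0, 0, 0, 0],
  [0, -0.44, 0.2, 0, 0, 0, 0],
  [0, -0.44, 0.2, 0, 0, 0, 0],
])

```text
time: 25.12
position: [0.454, -0.0756, 0.2779]
eef_rot: [-0.0, 1.0, 0.012, 0.0]
ft_force: [0.2, 0.1, 0.8]
grip_width: -0.0002
gripper_force: 0.0
```

```bash
python3 - <<'E'
from h import *
s0=st();s=cell();P=cloud(s);hsv=cv2.cvtColor(s["img"],cv2.COLOR_BGR2HSV)
m=((hsv[...,0]<8)|(hsv[...,0]>172))&(hsv[...,1]>130)&(hsv[...,2]>80)&(P[...,2]>.06)&(abs(P[...,0]-.67)<.06)&(abs(P[...,1]-.03)<.08)
print("pad",m.sum(),np.median(P[m],0))
ang(s,None)
cv2.imwrite("pics/t6.png",s["img"])
E
```

```text
t 25.1167 pos [ 0.454  -0.0756  0.2779] y [ 0.025 -1.    -0.   ] F [0.2 0.1 0.8] grip -0.0002
cell 894 (array([600.7, 138.6]), array([157.2,  63.7]), 0.6)
pad 304 [0.6715604  0.03101364 0.18246723]
org 139 grn 47 blk 1394
dial circle ((492.7980041503906, -294.98431396484375), 102.96405792236328) ((493.1854248046875, -295.1578369140625), (201.10240173339844, 204.1884765625), 7.9083571434021)
knob 34 [ 0.43587387 -0.319423    0.13672145] lever med [ 0.4526474  -0.31269259  0.09493936] (array([ 448.8, -318.5]), array([68.7, 27.4]), 39.9)
green [ 0.40803363 -0.32828443  0.08364577] (array([ 408.1, -331.4]), array([18.1, 27.7]), 0.1)
lever 17 205.3977505826008 0.07899726572403065
green 47 201.83766166846453 0.09256498324763254
```

View pics/t6.png

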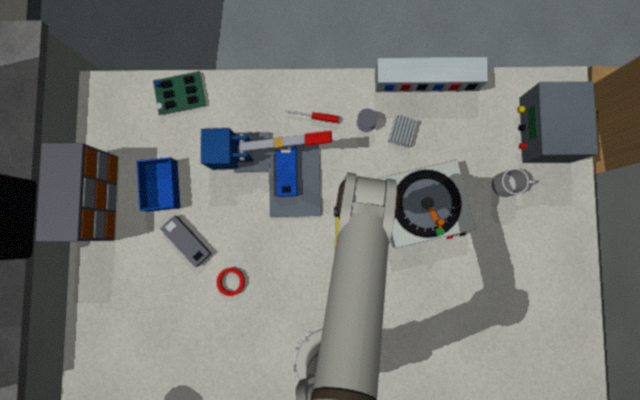

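The lever is back up with the pad at 182 mm, the cell hasn't moved, the pointer is over the green mark, and the bystanders are where they were. Handing in.

```bash
python3 -c "
from rig import order
print(order.job_done())"
```

```text
the job is handed in; nothing more can be done
None
```

The job is handed in, though no verdict came back: pointer over the green mark (within about 2°), cell flush with both stops, weld lever held at its stop for about 0.6 s and back up, the other things not seen to move, about 25 s used.

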